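Unclamp a staining rack and hang it up to drip

ROBOT

A 7-joint arm with a two-finger parallel gripper is mounted at the origin on the work surface. World frame = base frame: x ahead of the robot, y to its left, z up, the work surface at z = 0. Lengths are in m, angles in rad, forces in N, time in s.
With the tool pointing down it reaches from about 0.4 to 0.875 m from the base axis. Payload 19.3 kg.
Tool frame: the origin (TCP) lies at the very end of the fingers, on their centre line; the grasp point (between the pads) lies 19 mm behind it; z points along the fingers, y is the line along which they close (so a half turn about z gives the same grasp; the last joint's range is limited). The gripper opens to 85 mm and grips with 20 to 120 N. Pads are 22 mm wide; open, the fingers measure 114 mm over their backs; the gripper's body (76 mm by 85 mm) begins 54 mm behind the grasp point. The pads swing forward as they close: fully open they stand 13 mm farther back than shut.
Start: joints at [1.067, 0.521, -0.036, 1.599, 0.021, 1.021, -0.113], TCP at [0.263, -0.567, 0.231] pointing down, gripper open.
Joint ranges: [-2.91, 2.91], [-0.3, 2.13], [-1.5, 1.42], [0.17, 2.43], [-1.26, 4.41], [0.16, 1.93], [-2.52, 2.52]. Speed limits (rad/s): [1.89, 1.89, 2.39, 2.39, 3.01, 3.01, 3.01].

INTERFACE

Orientations are given as [roll, pitch, yaw] about the fixed x, y, z axes, in that order (R = Rz(yaw) Ry(pitch) Rx(roll)).
In Python, from workcell import observe, grab_frame, job_done gives the robot as it stands.
- The arm moves only by the tool move_arm, never from a script. Its argument "plan" is a list that holds one entry, the list of rows, each a list of 7 numbers: the shift along the tool's x, y, z each as a share of 0.02 m, from -1 to 1, then the turn, a rotation vector about the tool's x, y, z each as a share of 6 degrees, from -1 to 1, then the opening, from -1 (shut) to 1 (fully open). A call has exactly 10 rows; each row shifts and turns the commanded pose from where the row before left it, along the tool's axes as they then stand; what a row does not reach is not made up. A row lasts 1/10 s, in which the tool goes at most 50 mm and 8.59 degrees, less where a joint would pass 70% of its speed; a pose out of reach is approached as far as the arm can. A call with a number of a shift or a turn outside -1 to 1 is refused whole. A call with a gripper value outside its range is refused whole. The fingers move at their own pace and stop on an object; "grip_force" is the grip in N (left out, the last holds). Time passes only in rows, so rows that do not move let the fingers close, or fill a call up. It gives the time, the measured TCP pose, the force, the opening and the grip force at its end, in the units of the state.
- observe(): the state, without advancing time (a new reading comes with each control period).
- grab_frame(name): name is "scene" or "top" or "wrist"; returns a dict with "color" (420x560x3 uint8, red, green, blue), "intrinsics" (3x3 intrinsics, pixels), "position" and "orientation" of the camera in the world; the wrist camera has in their place "tool_from_camera" (4x4, takes a point from camera to tool coordinates, whose origin is the TCP and whose axes are the flange's). Camera axes: x right, y down, z forward; pixel columns grow to the right and rows downward; lengths in m; the calibration is good to about 2 mm. The wrist camera is an equidistant fisheye: a pixel r from the principal point sees the ray r / f radians off the axis. A picture is of the moment at which its call begins: read the wrist's pose just before it. There is no depth.
- job_done(): hands the job in; it is judged then, once.
The state is a dict: "clock": time; "qpos": joint angles; "qd": joint speeds; "joint_efforts": joint torques, N m; "position": TCP position; "tool_rot": TCP orientation; "force": force on the tool from outside, world axes, zero at the start; "moment": the same for the moment, N m; "grip_width": finger opening in m; "finger_force": force on a finger pad.
Only numpy, scipy, OpenCV 4.12 (cv2) and the standard library are available. Lean on these libraries where they do the work, as an engineer would, in place of code of your own. Each camera call takes 0.05 s, during which the arm holds its last target. There are 200 camera calls.

TASK

Swing the yellow-knobbed clamp lever on the black dock wide open, off the tongue of the orange-gripped slide rack, while the rack still sits in the dock. Then lift the rack out, keeping it upright, and hang it by its wire handle on the empty hook of the orange-marked stand, with the wire's peak resting on the hook arm, and leave it hanging still with the clamp left wide open. Do not disturb the blue rack or any of the other things on the bench.

Things in the scene. Friction and masses are not known exactly. Their poses are not given: they have to be found in the camera images.
- orange_rack: Steel slide rack with orange grip block, to be hung; origin under its centre. Box 56 (x) by 84 (y) by 38 high, full of glass slides; at the very bottom a latch tongue 24 wide, 6 thick reaches from its -x side to x -80. Wire handle and grip above: see its points. About 0.25 kg, centre of mass near z 35. Starts on the dock's floor (z 12), its axes those of the dock within play.
- orange_rack_grip (a point): Centre of the orange grip block (14 in x, 26 in y, 30 high, on an 8 mm neck over the wire's peak), 140 above the rack's underside; axes of the rack.
- orange_rack_eye (a point): Peak of the orange rack's wire handle (wire centre), 115 above its underside; axes of the rack. The 5 mm wire lies in the rack's y-z plane: from y +-41, z 34 up to y +-38, z 100, then to the shallow peak at y 0, z 115. The window below the peak is open along x from z 40 to z 112.
- dock: Fixed black socket block; origin on the table under the rack's centre. Plate x -97 to 53, y +-55, 12 high; lips up to 22 high round the rack (2 to 4 mm play), open for the tongue at -x. The clamp's pivot is at x -62, y -42.
- clamp (a joint): Angle of the clamp lever about its upright pivot, rad: 0 shut (aluminium arm along the dock's +y, 3 mm above the rack's tongue, which it blocks), growing counter-clockwise from above as the lever swings towards the dock's -x; stop at 1.8; wide open above 1.2. Arm 14 wide, z 22 to 31. Light friction: stays where left.
- clamp_knob (a point): Near the top of the lever's yellow upright round knob: on its axis, z 61.5. Knob 16 diameter, z 31 to 77, its axis 78 from the pivot.
- clamp_pivot (a point): The clamp's pivot, on its upright axis, z 26.5; axes turn with the lever, whose arm lies along +y.
- orange_stand: heavy fixed stand; origin on the table under the hook seat. Base plate x -50 to 130, y +-55, 12 high; steel post 16 diameter at x 100, 235 high. From its top an 8 mm round hook arm runs level along -x (upper side z 239) to x -30, where a tip turns up (to x -38, top z 253). Sleeve (26 diameter) and ball cap (top z 251) on the post orange. Its hook is empty: hang the orange rack here.
- orange_stand_seat (a point): Resting place of the wire: on top of the orange stand's hook arm, z 239, 30 behind where the tip turns up and 100 before the post; axes of the stand (+x towards the post).
- blue_stand: heavy fixed stand; origin on the table under the hook seat. Base plate x -50 to 130, y +-55, 12 high; steel post 16 diameter at x 100, 235 high. From its top an 8 mm round hook arm runs level along -x (upper side z 239) to x -30, where a tip turns up (to x -38, top z 253). Sleeve (26 diameter) and ball cap (top z 251) on the post blue. The blue rack hangs on its hook.
- blue_rack: Blue-gripped rack hanging on the blue stand, leave alone. Same shape as the orange rack; origin at the centre of its underside, about 126 above the table, its top at 282.
- tall_bottle: Loose white bottle with red cap, 56 diameter, 220 high, origin at the centre of its underside. Leave alone.
- jar: Loose amber jar with black lid, 56 diameter, 90 high, origin at the centre of its underside. Leave alone.
- wax_block: Loose green cassette with a white wax block, 40 x 30 x 32 high, origin under its centre. Leave alone.
- brush: Loose small brush lying along its x, about 200 long, under 30 high. Leave alone.
- slide_box: Loose blue slide box, 85 x 100 x 30 high, origin under its centre. Leave alone.
- beaker: Loose empty glass beaker, 64 diameter, 80 high, origin under its centre. Leave alone.
- cassette_pack: Loose cardboard pack, 60 x 45 x 45 high, origin under its centre. Leave alone.

How it is judged:
On the way, in this order (a step that is already met when the one before it is completed fails the run):
1. the clamp lever is swung wide open while the rack still sits in the dock (value of joint clamp above 1.2 rad and distance of orange_rack from where it was at the start of the episode below 0.02 m), for 0.2 s.
2. the rack hangs by its wire on the orange stand's hook arm (x of orange_rack_eye in the frame of orange_stand_seat between -0.027 and 0.088 m and y of orange_rack_eye in the frame of orange_stand_seat between -0.013 and 0.013 m and z of orange_rack_eye in the frame of orange_stand_seat between -0.006 and 0.011 m and angle between orange_rack's own z axis and vertical below 0.21 rad and linear speed of orange_rack below 0.05 m/s and contact force between orange_rack and orange_stand above 0.8 N), for 0.2 s.
At the end, for the whole second after the job is handed in: The orange rack hangs at rest (tilt under 0.21 rad), its wire's peak on the orange stand's hook arm, borne by it: -27 to +88 mm along the arm from the seat, 13 mm either side, -6 to +11 mm in height; the clamp stands open beyond 1.2 rad (all of step 2 and value of joint clamp above 1.2 rad); the robot touches nothing.
It fails at once if the orange rack tipped more than 0.6 rad (angle between orange_rack's own z axis and vertical above 0.6 rad).
It fails at once if a bystander or the blue rack was disturbed (moved more than 30 mm) (distance of any of tall_bottle, jar, wax_block, brush, slide_box, beaker, cassette_pack, blue_rack from where it was at the start of the episode above 0.03 m).
It also fails if it takes over 67 s, if anything falls off the work surface, if the arm or the gripper's body presses on something with over 40 N, if the wrist force passes 120 N, or if a joint passes its speed limit or range.

## Working session

There is one attempt and no reset: what is moved stays moved. The work goes in short steps, Python scripts to look and compute and a tool call to move; the robot and the scene stay as the last step left them, time stands still between calls to the robot, and variables do not carry over. Pictures are saved under pics/ and viewed, at most 10 in all, crops included, and the job is handed in when it is done.

Besides the shell and the picture viewer there is one more tool, called as name([rows], argument=value, ...), one row to a line, values as JSON. move_arm: Moves the arm, as the interface text tells. Shift numbers are shares of 0.02 m and turn numbers shares of 6 degrees, none past 1 either way. Its arguments: {"type":"object","properties":{"plan":{"type":"array"},"grip_force":{"type":"number"}},"required":["plan"]}

```bash
mkdir -p pics; python3 - <<'E'
from workcell import *
import cv2,numpy as np
np.set_printoptions(precision=4,suppress=True)
s=observe();print(s['clock'],s['position'],s['tool_rot'],s['grip_width'])
for n in ['scene','top']:
    f=grab_frame(n);cv2.imwrite(f'pics/{n}0.png',f['color'][:,:,::-1]);print(n,f['intrinsics'],f['position'],f['orientation'])
    np.savez(f'{n}0.npz',**{k:np.array(v) for k,v in f.items()})
E
```

```text
0.0 [ 0.2625 -0.5668  0.2307] [-3.1405  0.0001  0.4338] 0.08583030785638779
scene [[436.2306   0.     271.4906]
 [  0.     436.2306 209.7357]
 [  0.       0.       1.    ]] [1.2053 0.0866 1.0164] [-2.4697 -0.0013  1.6764]
top [[389.2212   0.     283.7354]
 [  0.     389.2212 210.8125]
 [  0.       0.       1.    ]] [0.4212 0.0397 1.2311] [-3.046   0.0025 -1.5552]
```

View pics/scene0.png

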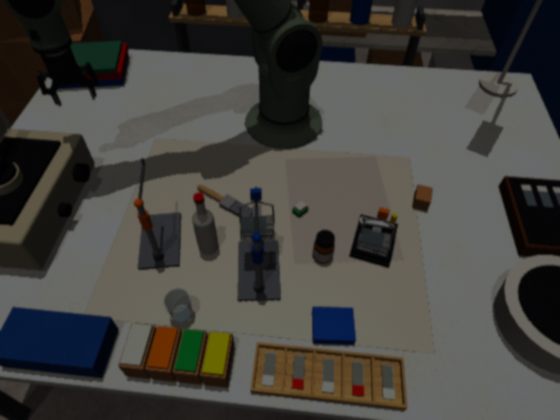

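View pics/top0.png

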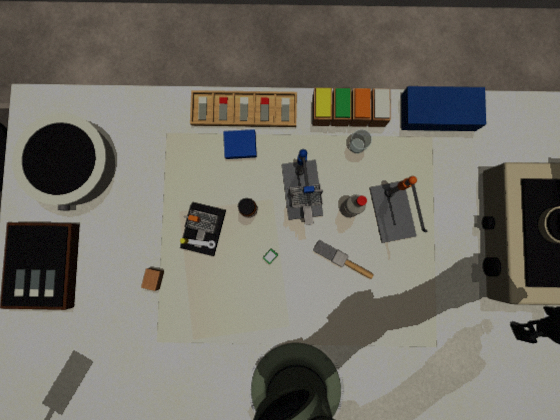

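The scene view shows the dock at about (375,238) and the orange stand at about (158,235). In the top view they are at (203,228) and (395,210). Next I'll brighten and enlarge both spots.

```bash
python3 - <<'E'
import cv2,numpy as np
t=cv2.imread('pics/top0.png');s=cv2.imread('pics/scene0.png')
def c(im,x,y,w=66,h=50):
    k=im[y:y+h,x:x+w];k=cv2.resize(k,(396,300),interpolation=cv2.INTER_CUBIC)
    return (255*(k/255.)**.5).astype(np.uint8)
cv2.imwrite('pics/c0.png',np.vstack([np.hstack([c(t,170,200,),c(t,368,170,80,76)]),np.hstack([c(s,345,200),c(s,125,190,80,76)])]))
for n,im in (('top',t),('scene',s)):
    h=cv2.cvtColor(im,cv2.COLOR_BGR2HSV)
    for nm,lo,hi in (('or',(5,170,90),(16,255,255)),('ye',(22,170,100),(34,255,255))):
        m=cv2.inRange(h,lo,hi);k,_,st,ce=cv2.connectedComponentsWithStats(m)
        for i in range(1,k):
            if st[i,4]>8: print(n,nm,st[i],ce[i].round(1))
E
```

```text
top or [355  88  16  30 437] [362.2 102.5]
top or [219  97   8   6  12] [221.3  98.2]
top or [409 177   8   7  42] [412.4 179.7]
top or [188 215  10   7  46] [192.7 217.7]
top ye [316  88  15  29 434] [323. 102.]
top ye [181 238   4   5  16] [182.4 240.2]
scene or [135 199   6   5  24] [137.5 201.3]
scene or [379 208  10   5  33] [383.8 209.9]
scene or [148 327  29  40 776] [161.8 346.6]
scene or [291 379   2   9  15] [291.6 383.5]
scene or [303 380   2   7   9] [303.2 382.7]
scene or [363 386   2  10  16] [363.6 390.1]
scene ye [203 332  25  41 725] [215.6 352.1]
```

View pics/c0.png

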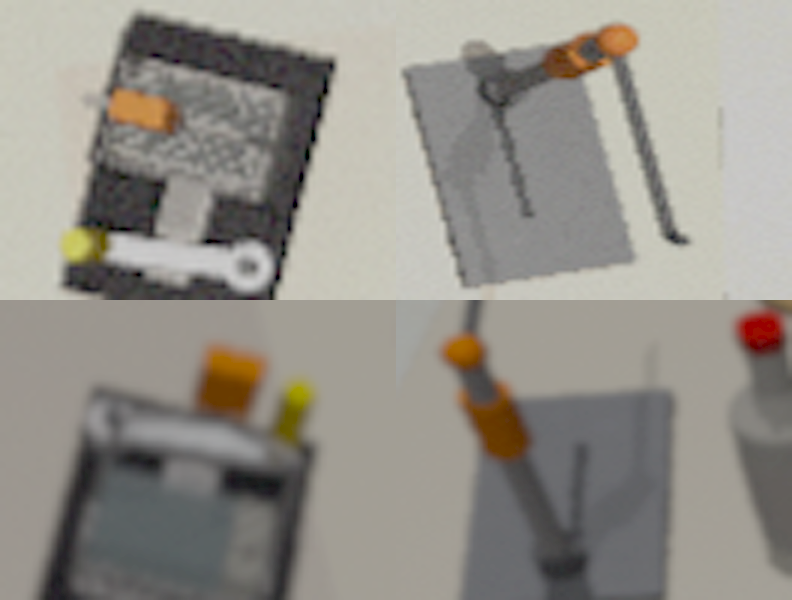

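The crops show the dock with the clamp shut. The grip is at top (192.7,217.7), the knob at (182.4,240.2) and the pivot at about (211,244). The stand's hook tip is at about (505,231), pointing towards the robot. Next I'll work out poses.

```bash
cat > h.py <<'E'
import cv2,numpy as np
from scipy.spatial.transform import Rotation as R
np.set_printoptions(precision=4,suppress=True)
def ray(f,uv):
    K=f['intrinsics'];d=np.array([(uv[0]-K[0,2])/K[0,0],(uv[1]-K[1,2])/K[1,1],1])
    return f['position'],R.from_euler('xyz',f['orientation']).as_matrix()@d
def plane(f,uv,z):
    p,d=ray(f,uv);return p+d*(z-p[2])/d[2]
def tri(rs):
    A=0;b=0
    for p,d in rs:
        d=d/np.linalg.norm(d);P=np.eye(3)-np.outer(d,d);A=A+P;b=b+P@p
    return np.linalg.solve(A,b)
def fish(f,uv,s):   # wrist ray in world
    K=f['intrinsics'];a=np.array([(uv[0]-K[0,2])/K[0,0],(uv[1]-K[1,2])/K[1,1]]);r=np.hypot(*a)
    d=np.array([*(a/max(r,1e-9)*np.sin(r)),np.cos(r)]);T=np.array(f['tool_from_camera'])
    W=R.from_euler('xyz',s['tool_rot']).as_matrix()
    return np.array(s['position'])+W@T[:3,3],W@T[:3,:3]@d
E
python3 - <<'E'
from h import *
T=dict(np.load('top0.npz'));S=dict(np.load('scene0.npz'))
print('grip',tri([ray(T,(192.7,217.7)),ray(S,(383.8,209.9))]),plane(T,(192.7,217.7),.16))
print('knob top',plane(T,(182.4,240.2),.075))
im=cv2.imread('pics/top0.png');hsv=cv2.cvtColor(im,cv2.COLOR_BGR2HSV)
def rect(m,seed,z):
    k,l,st,_=cv2.connectedComponentsWithStats(m);i=l[seed[1],seed[0]]
    c=max(cv2.findContours((l==i).astype(np.uint8),0,2)[0],key=cv2.contourArea)
    b=cv2.boxPoints(cv2.minAreaRect(c));print(st[i],b.round(1).tolist())
    w=np.array([plane(T,p,z)[:2] for p in b]);ctr=w.mean(0)
    for i in range(2):
        e=w[i+1]-w[i];print('  edge',np.linalg.norm(e),np.degrees(np.arctan2(e[1],e[0])))
    print('  ctr',ctr)
    return ctr
g=hsv[:,:,2]
m=cv2.morphologyEx((g<45).astype(np.uint8),cv2.MORPH_CLOSE,np.ones((3,3)))
rect(m,(190,230) if m[230,190] else (207,208),.012)
m=((g>55)&(g<115)&(hsv[:,:,1]<50)).astype(np.uint8)
m=cv2.morphologyEx(m,cv2.MORPH_OPEN,np.ones((5,5)));rect(m,(395,225),.012)
sx=lambda u,v:(368+u/4.95-.5,170+v/3.947-.5)
for n,c in dict(a=(405,70),c=(632,260),d=(465,287)).items(): print(n,plane(T,sx(*c),.012))
for n,c,z in (('ball',(619,40),.24),('hookstart',(622,62),.237),('tipend',(684,241),.245),('bluegrip',(5,5),0)):print(n,plane(T,sx(*c),z))
print('blue',plane(T,(309,189),.28),plane(T,(301,155),.24),'bottle',plane(T,(361,201),.22),'jar',plane(T,(247,207),.09),'wax',plane(T,(270,256),.03))
E
```

```text
grip [0.5007 0.2949 0.1627] [0.5009 0.295  0.16  ]
knob top [0.4399 0.3433 0.075 ]
[183 219  15  21 154] [[182.10000610351562, 237.8000030517578], [186.8000030517578, 218.89999389648438], [199.1999969482422, 222.10000610351562], [194.5, 240.89999389648438]]
  edge 0.060508642678798956 -11.825820628703585
  edge 0.040613667392966055 -103.09891510098011
  ctr [0.4735 0.3353]
[ 371  186   45   56 1662] [[369.70001220703125, 186.3000030517578], [403.79998779296875, 178.89999389648438], [416.1000061035156, 235.8000030517578], [382.0, 243.1999969482422]]
  edge 0.11101021649783781 -76.7848684597911
  edge 0.18302070679141536 -168.61996083548826
  ctr [ 0.5433 -0.2985]
a [ 0.621  -0.4777  0.012 ]
c [ 0.4712 -0.6169  0.012 ]
d [ 0.4482 -0.5111  0.012 ]
ball [ 0.6051 -0.4926  0.24  ]
hookstart [ 0.5911 -0.4952  0.237 ]
tipend [ 0.4742 -0.5184  0.245 ]
bluegrip [ 0.6724 -0.2252  0.    ]
blue [ 0.5674 -0.018   0.28  ] [0.6623 0.0012 0.24  ] bottle [ 0.547  -0.1578  0.22  ] jar [0.5402 0.1528 0.09  ] wax [0.3965 0.0844 0.03  ]
```

```bash
python3 - <<'E'
from h import *
T=dict(np.load('top0.npz'));S=dict(np.load('scene0.npz'))
sx=lambda u,v:(368+(u-396)/4.95-.5,170+v/3.947-.5)
b,t=plane(T,sx(619,40),.238),plane(T,sx(684,240),.245)
print('ball',b,'tip',t,np.linalg.norm(b-t),np.degrees(np.arctan2(*(b-t)[1::-1])))
print('ball tri',tri([ray(T,sx(619,40)),ray(S,(125+462/4.95-80-.5,190+52/3.947-.5))]))
for o,u in ((np.array([.5042,-.307]),12.3),):
  for x in (100,-38): print(o+x/1e3*np.array([np.cos(np.radians(u)),np.sin(np.radians(u))]))
sd=lambda u,v:(170+u/6-.5,200+v/6-.5)
tl,tr=plane(T,sd(137,13),.012),plane(T,sd(335,62),.012)
br=plane(T,sd(275,296),.012)
print('dock',tl,tr,br,np.linalg.norm(tl-tr)); e=tl-tr;yaw=np.arctan2(e[1],e[0])-np.pi/2
print('yaw',np.degrees(yaw)); Rz=R.from_euler('z',yaw).as_matrix()
o=(tl+tr)/2-Rz@[.053,0,0];print('dock origin',o)
pv=plane(T,sd(250,266),.031);print('pivot',pv,'pred',o+Rz@[-.062,-.042,0],'knob pred',o+Rz@[-.062,.036,0])
k=plane(T,(182.4,240.2),.075)-pv;print('knob dist',np.linalg.norm(k[:2]),np.degrees(np.arctan2(k[1],k[0])))
E
```

```text
ball [ 0.6023 -0.2875  0.238 ] tip [ 0.4717 -0.3163  0.245 ] 0.13395862520738788 12.440429742669108
ball tri [ 0.6021 -0.2868  0.2386]
[ 0.6019 -0.2857]
[ 0.4671 -0.3151]
dock [0.5626 0.3334 0.012 ] [0.5383 0.2285 0.012 ] [0.4157 0.256  0.012 ] 0.10770368671496583
yaw -13.031377934307928
dock origin [0.4989 0.2929 0.012 ]
pivot [0.4309 0.266  0.031 ] pred [0.429 0.266 0.012] knob pred [0.4466 0.3419 0.012 ]
knob dist 0.07789294533339831 83.33163320059515
```

move_arm([
  [[0, 0, -0.5, 0, 0, -0.87, -0.25], [0, 0, -0.5, 0, 0, -0.87, -0.25], [0, 0, -0.5, 0, 0, -0.87, -0.25], [0, 0, -0.5, 0, 0, -0.87, -0.25], [0, 0, -0.5, 0, 0, -0.87, -0.25], [0, 0, -0.5, 0, 0, -0.87, -0.25], [0, 0, -0.5, 0, 0, -0.87, -0.25], [0, 0, -0.5, 0, 0, -0.87, -0.25], [0, 0, -0.5, 0, 0, -0.87, -0.25], [0, 0, -0.5, 0, 0, -0.87, -0.25]],
], grip_force=20)

```text
clock: 1.1
position: [0.2626, -0.567, 0.3314]
tool_rot: [-3.141, -0.0, 1.349]
force: [0.3, 0.2, 0.2]
grip_width: 0.0318
finger_force: 0.0
```

move_arm([
  [[1, 0.09, 0, 0, 0, 0, -0.25], [1, 0.09, 0, 0, 0, 0, -0.25], [1, 0.09, 0, 0, 0, 0, -0.25], [1, 0.09, 0, 0, 0, 0, -0.25], [1, 0.09, 0, 0, 0, 0, -0.25], [1, 0.09, 0, 0, 0, 0, -0.25], [1, 0.09, 0, 0, 0, 0, -0.25], [1, 0.09, 0, 0, 0, 0, -0.25], [1, 0.09, 0, 0, 0, 0, -0.25], [1, 0.09, 0, 0, 0, 0, -0.25]],
])

```text
clock: 2.1
position: [0.3251, -0.3753, 0.3311]
tool_rot: [-3.141, -0.0, 1.345]
force: [0.3, 0.4, 0.2]
grip_width: 0.0321
finger_force: 0.0
```

move_arm([
  [[1, 0.09, 0, 0, 0, 0, -0.25], [1, 0.09, 0, 0, 0, 0, -0.25], [1, 0.09, 0, 0, 0, 0, -0.25], [1, 0.09, 0, 0, 0, 0, -0.25], [1, 0.09, 0, 0, 0, 0, -0.25], [1, 0.09, 0, 0, 0, 0, -0.25], [1, 0.09, 0, 0, 0, 0, -0.25], [1, 0.09, 0, 0, 0, 0, -0.25], [1, 0.09, 0, 0, 0, 0, -0.25], [1, 0.09, 0, 0, 0, 0, -0.25]],
])

```text
clock: 3.1
position: [0.3874, -0.1845, 0.3312]
tool_rot: [-3.141, 0.0, 1.345]
force: [0.3, 0.4, 0.5]
grip_width: 0.0322
finger_force: 0.0
```

move_arm([
  [[1, 0.09, 0, 0, 0, 0, -0.25], [1, 0.09, 0, 0, 0, 0, -0.25], [1, 0.09, 0, 0, 0, 0, -0.25], [1, 0.09, 0, 0, 0, 0, -0.25], [1, 0.09, 0, 0, 0, 0, -0.25], [1, 0.09, 0, 0, 0, 0, -0.25], [1, 0.09, 0, 0, 0, 0, -0.25], [1, 0.09, 0, 0, 0, 0, -0.25], [1, 0.09, 0, 0, 0, 0, -0.25], [1, 0.09, 0, 0, 0, 0, -0.25]],
])

```text
clock: 4.1
position: [0.4498, 0.0063, 0.3312]
tool_rot: [-3.141, 0.0, 1.345]
force: [-0.6, -0.4, 1.1]
grip_width: 0.0319
finger_force: 0.0
```

move_arm([
  [[1, -0.25, 0, 0, 0, 0, -0.25], [1, -0.25, 0, 0, 0, 0, -0.25], [1, -0.25, 0, 0, 0, 0, -0.25], [1, -0.25, 0, 0, 0, 0, -0.25], [1, -0.25, 0, 0, 0, 0, -0.25], [1, -0.25, 0, 0, 0, 0, -0.25], [1, -0.25, 0, 0, 0, 0, -0.25], [1, -0.25, 0, 0, 0, 0, -0.25], [1, -0.25, 0, 0, 0, 0, -0.25], [1, -0.25, 0, 0, 0, 0, -0.25]],
])

```text
clock: 5.1
position: [0.4456, 0.2123, 0.3311]
tool_rot: [-3.141, 0.0, 1.345]
force: [0.4, -0.1, -0.6]
grip_width: 0.0321
finger_force: 0.0
```

move_arm([
  [[1, -0.25, 0, 0, 0, 0, -0.25], [1, -0.25, 0, 0, 0, 0, -0.25], [1, -0.25, 0, 0, 0, 0, -0.25], [1, -0.25, 0, 0, 0, 0, -0.25], [1, -0.25, 0, 0, 0, 0, -0.25], [1, -0.25, 0, 0, 0, 0, -0.25], [0, 0, 1, 0, 0, 0, -0.25], [0, 0, 1, 0, 0, 0, -0.25], [0, 0, 1, 0, 0, 0, -0.25], [0, 0, 1, 0, 0, 0, -0.25]],
])

```text
clock: 6.1
position: [0.4433, 0.3352, 0.2503]
tool_rot: [-3.141, 0.0, 1.345]
force: [0.2, 0.1, 0.2]
grip_width: 0.0317
finger_force: 0.0
```

```bash
python3 - <<'E'
from workcell import *
from h import *
s=observe();print(s['position'],s['tool_rot'],s['qpos'])
f=grab_frame('wrist');cv2.imwrite('pics/w1.png',f['color'][:,:,::-1])
print(f['intrinsics'],f['tool_from_camera'])
np.savez('w1.npz',pos=s['position'],rot=s['tool_rot'],K=f['intrinsics'],T=f['tool_from_camera'])
E
```

```text
[0.4433 0.3352 0.2503] [-3.1413  0.0003  1.3449] [-0.2088  0.4791 -0.7565  1.7356  0.3678  1.0748 -1.3134]
[[325.1923   0.     275.3624]
 [  0.     325.1923 210.8485]
 [  0.       0.       1.    ]] [[ 0.0003 -0.9605 -0.2784  0.0705]
 [ 1.      0.0004 -0.0002  0.0002]
 [ 0.0003 -0.2784  0.9605 -0.1417]
 [ 0.      0.      0.      1.    ]]
```

View pics/w1.png

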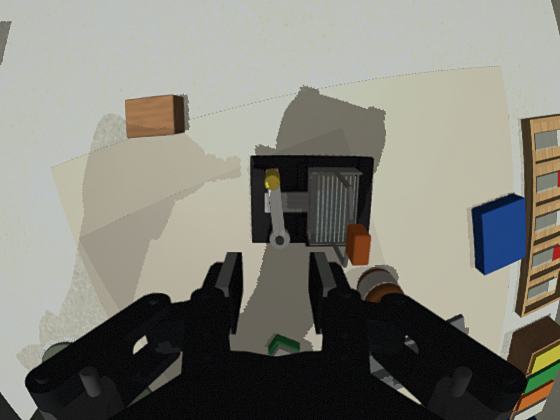

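The wrist view shows the knob at about (272,181), the pivot at (280,240) and the grip at (357,244). The grip linkages are wide. I'll take the knob with the closing axis turned 45° so they clear the rack.

```bash
cat >> h.py <<'E'
def blobs(im,lo,hi,a=8):
    k,l,st,ce=cv2.connectedComponentsWithStats(cv2.inRange(cv2.cvtColor(im,cv2.COLOR_BGR2HSV),lo,hi))
    return [(st[i],ce[i].round(1)) for i in range(1,k) if st[i,4]>a]
def wplane(w,uv,z):
    p,d=fish(dict(intrinsics=w['K'],tool_from_camera=w['T']),uv,dict(position=w['pos'],tool_rot=w['rot']));return p+d*(z-p[2])/d[2]
E
python3 - <<'E'
from h import *
w=dict(np.load('w1.npz'));im=cv2.imread('pics/w1.png')
for st,c in blobs(im,(22,150,60),(34,255,255)): 
    if st[4]<400: print(st,c,wplane(w,c,.065),'top',wplane(w,(c[0],st[1]+6),.077),)
for st,c in blobs(im,(3,170,60),(16,255,255)): print('or',st,c,wplane(w,c,.155))
print('pivot',wplane(w,(280,240),.031))
for c in ((251,156),(373,157),(370,244),(250,243)): print(c,wplane(w,c,.012))
E
```

```text
[264 169  16  21 261] [271.8 179.2] [0.442  0.3451 0.065 ] top [0.4435 0.3513 0.077 ]
or [346 224  24  41 830] [357.5 244. ] [0.5019 0.2952 0.155 ]
or [370 289  32  13 138] [383.  293.8] [0.5188 0.2422 0.155 ]
or [516 380  38  32 452] [534.3 395.4] [ 0.765  -0.0391  0.155 ]
pivot [0.433  0.2654 0.031 ]
(251, 156) [0.4216 0.3681 0.012 ]
(373, 157) [0.5644 0.336  0.012 ]
(370, 244) [0.5441 0.2254 0.012 ]
(250, 243) [0.3939 0.2625 0.012 ]
```

move_arm([
  [[0.41, 0.18, 0, 0, 0, 0, 0], [0, 0, 0, 0, 0, -0.84, 0], [0, 0, 0, 0, 0, -0.83, 0], [0, 0, 0, 0, 0, -0.83, 0], [0, 0, 0, 0, 0, -0.83, 0], [0, 0, 0, 0, 0, -0.83, 0], [0, 0, 0, 0, 0, -0.83, 0], [0, 0, 0, 0, 0, -0.83, 0], [0, 0, 0, 0, 0, -0.84, 0], [0, 0, 0, 0, 0, -0.84, 0]],
])

```text
clock: 7.15
position: [0.4495, 0.3432, 0.2526]
tool_rot: [3.14, -0.0, 2.133]
force: [-0.5, -0.5, -0.6]
grip_width: 0.0428
finger_force: 0.0
```

```bash
python3 - <<'E'
from workcell import *
from h import *
s=observe();print(s['position'],s['tool_rot'],s['qpos'])
M=R.from_euler('xyz',s['tool_rot']).as_matrix()
print('shift to knob (shares)',M.T@(np.array([.442,.344,.046])-s['position'])/.02)
E
```

```text
[0.4495 0.3432 0.2526] [ 3.1402 -0.0002  2.1334] [-0.1075  0.5482 -0.9386  1.7041  0.4821  1.1376 -0.622 ]
shift to knob (shares) [ 0.2319 -0.3121 10.3306]
```

move_arm([
  [[0.23, -0.31, 1, 0, 0, 0, 0], [0, 0, 1, 0, 0, 0, 0], [0, 0, 1, 0, 0, 0, 0], [0, 0, 1, 0, 0, 0, 0], [0, 0, 1, 0, 0, 0, 0], [0, 0, 0.8, 0, 0, 0, 0], [0, 0, 0, 0, 0, 0, 0], [0, 0, 0, 0, 0, 0, 0], [0, 0, 0, 0, 0, 0, 0], [0, 0, 0, 0, 0, 0, 0]],
])

```text
clock: 8.15
position: [0.4415, 0.3434, 0.1362]
tool_rot: [3.14, -0.0, 2.13]
force: [-0.8, 0.9, 0.0]
grip_width: 0.0426
finger_force: 0.0
```

```bash
python3 - <<'E'
from workcell import *
from h import *
s=observe();print(s['position'],s['tool_rot'])
f=grab_frame('wrist');cv2.imwrite('pics/w2.png',f['color'][:,:,::-1])
w=dict(pos=s['position'],rot=s['tool_rot'],K=f['intrinsics'],T=f['tool_from_camera'])
M=R.from_euler('xyz',s['tool_rot']).as_matrix()
for st,c in blobs(np.ascontiguousarray(f['color'][:,:,::-1]),(22,150,60),(34,255,255)):
    if st[4]<1500: p=wplane(w,c,.065);print(st,c,p,M.T@(p-s['position'])/.02)
E
```

```text
[0.4415 0.3434 0.1362] [ 3.1403 -0.      2.13  ]
[265 201  23  38 708] [275.8 219.8] [0.4407 0.3456 0.065 ] [0.1163 0.0176 3.5607]
```

View pics/w2.png

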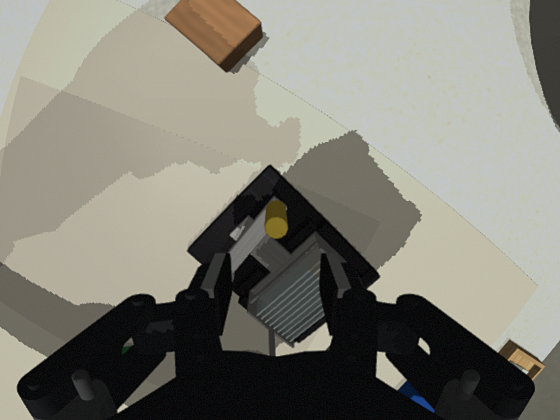

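The knob sits midway between the fingers at (276,220), so I'll lower and grip.

move_arm([
  [[0.1, 0, 1, 0, 0, 0, 0], [0, 0, 1, 0, 0, 0, 0], [0, 0, 1, 0, 0, 0, 0], [0, 0, 1, 0, 0, 0, 0], [0, 0, 0.45, 0, 0, 0, 0], [0, 0, 0, 0, 0, 0, -1], [0, 0, 0, 0, 0, 0, -1], [0, 0, 0, 0, 0, 0, -1], [0, 0, 0, 0, 0, 0, -1], [0, 0, 0, 0, 0, 0, -1]],
], grip_force=25)

```text
clock: 9.2
position: [0.4403, 0.3452, 0.047]
tool_rot: [3.14, -0.0, 2.13]
force: [-0.3, 1.4, 4.4]
grip_width: 0.0149
finger_force: 26.5
```

```bash
python3 - <<'E'
from workcell import *
from h import *
s=observe();print(s['position'],s['force'],s['grip_width'])
M=R.from_euler('xyz',s['tool_rot']).as_matrix()
pv=np.array([.4315,.2662]);k=s['position'][:2]-pv;r=np.hypot(*k);a0=np.arctan2(k[1],k[0]);print(r,np.degrees(a0)-77)
prev=s['position']
for i in range(1,15):
    a=a0+np.radians(6.0)*i;p=np.array([*(pv+.078*np.array([np.cos(a),np.sin(a)])),prev[2]])
    print(i,round(np.degrees(a)-77,1),(M.T@(p-prev)/.02).round(2));prev=p
E
```

```text
[0.4403 0.3452 0.047 ] [-0.3164  1.3616  4.3551] 0.014858492880957946
0.07952271759358331 6.648571467376485
1 12.6 [ 0.18 -0.38 -0.  ]
2 18.6 [ 0.2  -0.36 -0.  ]
3 24.6 [ 0.16 -0.37 -0.  ]
4 30.6 [ 0.12 -0.39 -0.  ]
5 36.6 [ 0.08 -0.4  -0.  ]
6 42.6 [ 0.04 -0.41 -0.  ]
7 48.6 [-0.   -0.41 -0.  ]
8 54.6 [-0.05 -0.41 -0.  ]
9 60.6 [-0.09 -0.4  -0.  ]
10 66.6 [-0.13 -0.39 -0.  ]
11 72.6 [-0.17 -0.37 -0.  ]
12 78.6 [-0.21 -0.35 -0.  ]
13 84.6 [-0.24 -0.33 -0.  ]
14 90.6 [-0.28 -0.3  -0.  ]
```

move_arm([
  [[0.2, -0.38, 0, 0, 0, 0, -1], [0.2, -0.36, 0, 0, 0, 0, -1], [0.16, -0.37, 0, 0, 0, 0, -1], [0.12, -0.39, 0, 0, 0, 0, -1], [0.08, -0.4, 0, 0, 0, 0, -1], [0.04, -0.41, 0, 0, 0, 0, -1], [0, -0.41, 0, 0, 0, 0, -1], [-0.05, -0.41, 0, 0, 0, 0, -1], [-0.09, -0.4, 0, 0, 0, 0, -1], [-0.13, -0.39, 0, 0, 0, 0, -1]],
])

```text
clock: 10.2
position: [0.3679, 0.312, 0.0466]
tool_rot: [3.141, -0.0, 2.13]
force: [-0.2, 4.8, 4.7]
grip_width: 0.0149
finger_force: 27.0
```

move_arm([
  [[-0.17, -0.37, 0, 0, 0, 0, -1], [-0.21, -0.35, 0, 0, 0, 0, -1], [-0.24, -0.33, 0, 0, 0, 0, -1], [-0.14, -0.15, 0, 0, 0, 0, -1], [0, 0, 0, 0, 0, 0, -1], [0, 0, 0, 0, 0, 0, -1], [0, 0, 0, 0, 0, 0, 0], [0, 0, 0, 0, 0, 0, 0], [0, 0, 0, 0, 0, 0, 0], [0, 0, 0, 0, 0, 0, 0]],
])

```text
clock: 11.2
position: [0.3556, 0.2863, 0.0462]
tool_rot: [-3.141, 0.0, 2.13]
force: [0.1, -0.1, 0.6]
grip_width: 0.0425
finger_force: 0.0
```

move_arm([
  [[0, 0, -1, 0, 0, 0, 0], [0, 0, -1, 0, 0, 0, 0], [0, 0, -1, 0, 0, 0, 0], [0, 0, -1, 0, 0, 0, 0], [0, 0, -1, 0, 0, 0, 0], [0, 0, -1, 0, 0, 0, 0], [0, 0, -1, 0, 0, 0, 0], [0, 0, -1, 0, 0, 0, 0], [0, 0, -1, 0, 0, 0, 0], [0, 0, 0, 0, 0, 0, 0]],
])

```text
clock: 12.2
position: [0.3563, 0.2871, 0.2281]
tool_rot: [3.139, 0.0, 2.13]
force: [0.3, -0.4, -0.1]
grip_width: 0.043
finger_force: 0.0
```

```bash
python3 - <<'E'
from workcell import *
from h import *
s=observe();print(s['position'],s['force'],s['tool_rot'])
T=grab_frame('top');S=grab_frame('scene');f=grab_frame('wrist')
B=lambda f:np.ascontiguousarray(f['color'][:,:,::-1])
for n,g in (('top',T),('scene',S)):
    print(n,[ (st.tolist(),c) for nm in [((22,150,80),(34,255,255)),((5,170,90),(16,255,255))] for st,c in blobs(B(g),*nm) if 100<c[1]<300])
cv2.imwrite('pics/w3.png',B(f))
np.savez('w3.npz',pos=s['position'],rot=s['tool_rot'],K=f['intrinsics'],T=f['tool_from_camera'])
E
```

```text
[0.3563 0.2871 0.2281] [ 0.3434 -0.4205 -0.1289] [3.1389 0.0002 2.1299]
top [([316, 88, 15, 29, 435], array([323., 102.])), ([200, 268, 4, 4, 16], array([201.5, 269.5])), ([355, 89, 16, 30, 436], array([362.2, 102.7])), ([409, 177, 8, 7, 45], array([412.3, 179.7])), ([403, 179, 4, 8, 15], array([404.1, 183. ])), ([188, 215, 10, 7, 48], array([192.8, 217.8]))]
scene [([135, 199, 6, 6, 29], array([137.4, 201.6])), ([379, 208, 10, 5, 34], array([383.9, 210. ]))]
```

View pics/w3.png

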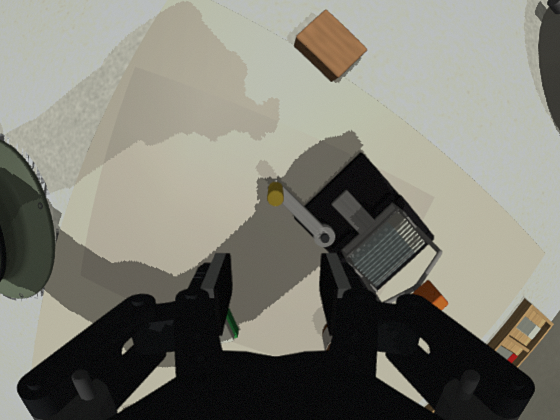

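The clamp is open, with the knob at (275,192) and the pivot at (325,237). The top-view grip blob hasn't moved. Next is the grip block.

move_arm([
  [[0, 0, 0, 0, 0, 0.75, 0.4], [0, 0, 0, 0, 0, 0.75, 0.4], [0, 0, 0, 0, 0, 0.75, 0.4], [0, 0, 0, 0, 0, 0.75, 0.4], [0, 0, 0, 0, 0, 0.75, 0.4], [0, 0, 0, 0, 0, 0.75, 0.4], [0, 0, 0, 0, 0, 0.75, 0.4], [0, 0, 0, 0, 0, 0.75, 0.4], [0, 0, 0, 0, 0, 0.75, 0.4], [0, 0, 0, 0, 0, 0.75, 0.4]],
])

```text
clock: 13.35
position: [0.3553, 0.2863, 0.2254]
tool_rot: [-3.141, 0.001, 1.342]
force: [0.3, 0.1, 0.8]
grip_width: 0.0596
finger_force: 0.0
```

move_arm([
  [[0.3, 1, 0, 0, 0, 0, 0.4], [0.3, 1, 0, 0, 0, 0, 0.4], [0.3, 1, 0, 0, 0, 0, 0.4], [0.3, 1, 0, 0, 0, 0, 0.4], [0.3, 1, 0, 0, 0, 0, 0.4], [0.3, 1, 0, 0, 0, 0, 0.4], [0.2, 0.97, 0, 0, 0, 0, 0.4], [0, 0, 0, 0, 0, 0, 0.4], [0, 0, 0, 0, 0, 0, 0.4], [0, 0, 0, 0, 0, 0, 0.4]],
])

```text
clock: 14.35
position: [0.4996, 0.2944, 0.2258]
tool_rot: [-3.141, 0.001, 1.346]
force: [0.4, -0.1, 0.1]
grip_width: 0.0594
finger_force: 0.0
```

```bash
python3 - <<'E'
from workcell import *
from h import *
s=observe();print(s['position'],s['tool_rot'])
f=grab_frame('wrist');im=np.ascontiguousarray(f['color'][:,:,::-1]);cv2.imwrite('pics/w4.png',im)
w=dict(pos=s['position'],rot=s['tool_rot'],K=f['intrinsics'],T=f['tool_from_camera']);np.savez('w4.npz',**w)
M=R.from_euler('xyz',s['tool_rot']).as_matrix()
for st,c in blobs(im,(3,150,40),(16,255,255),60):
    p=wplane(w,c,.155);print(st,c,p,M.T@(p-s['position'])/.02)
E
```

```text
[0.4996 0.2944 0.2258] [-3.1408  0.0007  1.3457]
[269 200  22  46 911] [279.4 222.8] [0.5025 0.2941 0.155 ] [0.0178 0.1485 3.5407]
[318 276  20  36 341] [327.1 290.9] [0.5258 0.2329 0.155 ] [-2.7047  1.9667  3.5411]
```

View pics/w4.png

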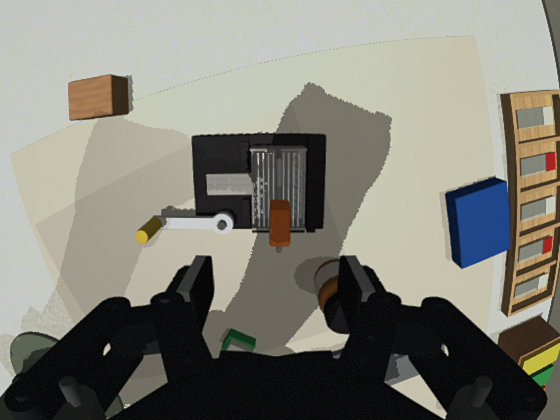

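The grip block is at (280,222), centred between the fingers. Lowering and closing.

move_arm([
  [[0, 0.1, 1, 0, 0, 0, 0.4], [0, 0, 1, 0, 0, 0, 0.4], [0, 0, 1, 0, 0, 0, 0.4], [0, 0, 1, 0, 0, 0, 0.4], [0, 0, 0.45, 0, 0, 0, 0.4], [0, 0, 0, 0, 0, 0, -1], [0, 0, 0, 0, 0, 0, -1], [0, 0, 0, 0, 0, 0, -1], [0, 0, 0, 0, 0, 0, -1], [0, 0, 0, 0, 0, 0, -1]],
], grip_force=50)

```text
clock: 15.4
position: [0.5027, 0.2942, 0.1383]
tool_rot: [3.141, -0.001, 1.345]
force: [-2.8, -0.5, 6.6]
grip_width: 0.0133
finger_force: 49.5
```

move_arm([
  [[0, 0, 0, 0, 0, 0, -1], [0, 0, 0, 0, 0, 0, -1], [0, 0, -0.2, 0, 0, 0, -1], [0, 0, -0.3, 0, 0, 0, -1], [0, 0, -0.4, 0, 0, 0, -1], [0, 0, -0.5, 0, 0, 0, -1], [0, 0, -0.6, 0, 0, 0, -1], [0, 0, -0.6, 0, 0, 0, -1], [0, 0, -0.4, 0, 0, 0, -1], [0, 0, -0.2, 0, 0, 0, -1]],
])

```text
clock: 16.4
position: [0.5027, 0.294, 0.2025]
tool_rot: [3.141, -0.001, 1.345]
force: [-0.6, -0.4, -2.9]
grip_width: 0.0132
finger_force: 48.8
```

move_arm([
  [[0, 0, -0.5, 0, 0, 0, -1], [0, 0, -1, 0, 0, 0, -1], [0, 0, -1, 0, 0, 0, -1], [0, 0, -1, 0, 0, 0, -1], [0, 0, -1, 0, 0, 0, -1], [0, 0, -1, 0, 0, 0, -1], [0, 0, -0.4, 0, 0, 0, -1], [-0.3, -0.1, 0, 0, 0, 0, -1], [-0.7, -0.2, 0, 0, 0, 0, -1], [-0.8, -0.2, 0, 0, 0, 0, -1]],
])

```text
clock: 17.4
position: [0.4838, 0.2603, 0.318]
tool_rot: [-3.14, 0.001, 1.345]
force: [0.0, -0.9, -3.6]
grip_width: 0.0134
finger_force: 48.9
```

move_arm([
  [[-0.85, -0.22, 0, 0, 0, 0, -1], [-0.85, -0.22, 0, 0, 0, 0, -1], [-0.85, -0.22, 0, 0, 0, 0, -1], [-0.85, -0.22, 0, 0, 0, 0, -1], [-0.85, -0.22, 0, 0, 0, 0, -1], [-0.85, -0.22, 0, 0, 0, 0, -1], [-0.85, -0.22, 0, 0, 0, 0, -1], [-0.85, -0.22, 0, 0, 0, 0, -1], [-0.85, -0.22, 0, 0, 0, 0, -1], [-0.85, 0.1, 0, 0, 0, 0, -1]],
])

```text
clock: 18.4
position: [0.4085, 0.1027, 0.3184]
tool_rot: [-3.14, 0.001, 1.345]
force: [1.3, -0.3, -2.8]
grip_width: 0.0134
finger_force: 48.9
```

move_arm([
  [[-0.87, 0.2, 0, 0, 0, 0, -1], [-0.87, 0.2, 0, 0, 0, 0, -1], [-0.87, 0.2, 0, 0, 0, 0, -1], [-0.87, 0.2, 0, 0, 0, 0, -1], [-0.87, 0.2, 0, 0, 0, 0, -1], [-0.87, 0.2, 0, 0, 0, 0, -1], [-0.87, 0.2, 0, 0, 0, 0, -1], [-0.87, 0.2, 0, 0, 0, 0, -1], [-0.87, 0.2, 0, 0, 0, 0, -1], [-0.87, 0.2, 0, 0, 0, 0, -1]],
])

```text
clock: 19.4
position: [0.4089, -0.0757, 0.3183]
tool_rot: [-3.14, 0.0, 1.344]
force: [-0.2, -0.2, -2.7]
grip_width: 0.0132
finger_force: 48.9
```

move_arm([
  [[-0.87, 0.2, 0, 0, 0, 0, -1], [-0.87, 0.2, 0, 0, 0, 0, -1], [-0.87, 0.2, 0, 0, 0, 0, -1], [-0.87, 0.2, 0, 0, 0, 0, -1], [-0.87, 0.2, 0, 0, 0, 0, -1], [-0.87, 0.2, 0, 0, 0, 0, -1], [-0.87, 0.2, 0, 0, 0, 0, -1], [-0.5, 0.1, 0, 0, 0, 0, -1], [0, 0, 0, 0, 0, 0, -1], [0, 0, 0, 0, 0, 0, -1]],
])

```text
clock: 20.4
position: [0.4094, -0.2092, 0.3189]
tool_rot: [-3.141, -0.0, 1.345]
force: [-0.5, 0.1, -2.1]
grip_width: 0.0131
finger_force: 48.9
```

move_arm([
  [[0, 0, 0, 0, 0, -0.4, -1], [0, 0, 0, 0, 0, -0.6, -1], [0, 0, 0, 0, 0, -0.6, -1], [0, 0, 0, 0, 0, -0.6, -1], [0, 0, 0, 0, 0, -0.6, -1], [0, 0, 0, 0, 0, -0.6, -1], [0, 0, 0, 0, 0, -0.5, -1], [0, 0, 0, 0, 0, -0.32, -1], [0, 0, 0, 0, 0, 0, -1], [0, 0, 0, 0, 0, 0, -1]],
])

```text
clock: 21.4
position: [0.4097, -0.2093, 0.3193]
tool_rot: [-3.142, -0.0, 1.786]
force: [-0.6, 0.2, -2.3]
grip_width: 0.0132
finger_force: 48.9
```

```bash
cat > g.py <<'E'
from workcell import *
from h import *
import sys
s=observe();print(s['position'],s['tool_rot'],s['force'],s['qpos'])
M=R.from_euler('xyz',s['tool_rot']).as_matrix();S=np.array([.5045,-.308,0]);a=np.radians(12.4);u=np.array([np.cos(a),np.sin(a),0])
for d in sys.argv[1:]: 
    x,z=map(float,d.split(','));print(d,(M.T@(S+u*x/1e3+[0,0,z/1e3]-s['position'])/.02).round(2))
E
python3 g.py -85,290
```

```text
[ 0.4097 -0.2093  0.3193] [-3.1416 -0.      1.7864] [-0.5826  0.152  -2.3374] [ 0.8455  0.1965 -0.5816  1.8738  0.1203  1.1058  0.4343]
-85,290 [-5.84 -0.67  1.46]
```

move_arm([
  [[-0.5, -0.05, 0.1, 0, 0, 0, -1], [-0.8, -0.1, 0.2, 0, 0, 0, -1], [-0.8, -0.1, 0.2, 0, 0, 0, -1], [-0.8, -0.1, 0.2, 0, 0, 0, -1], [-0.8, -0.1, 0.2, 0, 0, 0, -1], [-0.8, -0.1, 0.2, 0, 0, 0, -1], [-0.8, -0.1, 0.2, 0, 0, 0, -1], [-0.54, 0, 0.16, 0, 0, 0, -1], [0, 0, 0, 0, 0, 0, -1], [0, 0, 0, 0, 0, 0, -1]],
])

```text
clock: 22.4
position: [0.4221, -0.3264, 0.29]
tool_rot: [3.142, -0.001, 1.787]
force: [-1.0, -0.2, -3.7]
grip_width: 0.0136
finger_force: 48.9
```

```bash
python3 g.py -45,290; python3 - <<'E'
from workcell import *
from h import *
B=lambda f:np.ascontiguousarray(f['color'][:,:,::-1])
s=observe();T=grab_frame('top');S=grab_frame('scene');f=grab_frame('wrist')
cv2.imwrite('pics/w5.png',B(f));cv2.imwrite('pics/t5.png',B(T));cv2.imwrite('pics/s5.png',B(S))
np.savez('w5.npz',pos=s['position'],rot=s['tool_rot'],K=f['intrinsics'],T=f['tool_from_camera'])
a=cv2.resize(B(f),(400,300));c=lambda im,x,y:cv2.resize(im[y:y+75,x:x+100],(400,300),interpolation=cv2.INTER_CUBIC)
g=lambda k:(255*(k/255.)**.6).astype(np.uint8)
cv2.imwrite('pics/c5.png',g(np.vstack([np.hstack([c(B(T),360,165),c(B(S),100,165)]),np.hstack([a,cv2.resize(B(f)[130:280,180:380],(400,300))])])))
E
```

```text
[ 0.4221 -0.3264  0.29  ] [ 3.1415 -0.0006  1.7871] [-0.9757 -0.1774 -3.7306] [ 0.9381  0.3495 -0.5087  1.7489  0.1884  1.0921  0.5841]
-45,290 [0.01 1.97 0.  ]
```

View pics/c5.png

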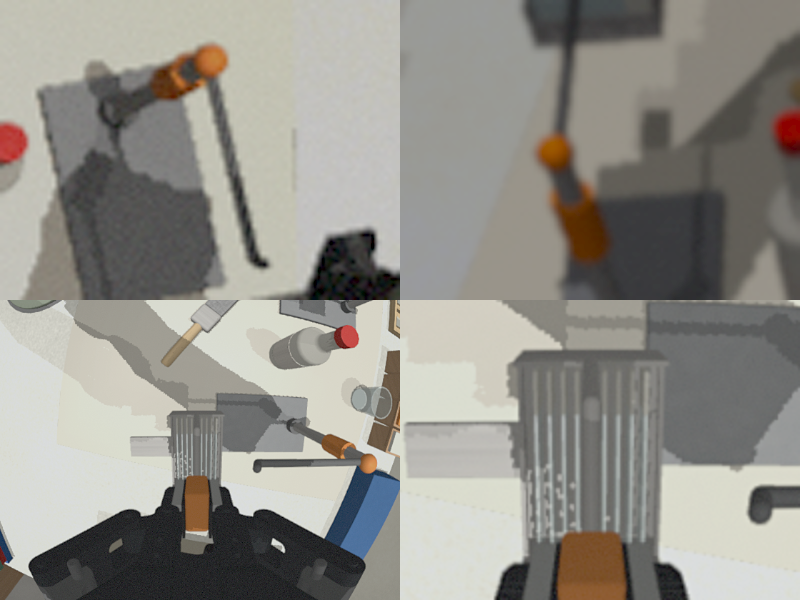

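The hook lines up roughly with the rack's x axis, with the hook tip at wrist (362,231) and the ball at (516,228). Next I'll measure the lateral offset in the tool frame.

```bash
python3 - <<'E'
from h import *
w=dict(np.load('w5.npz'));im=cv2.imread('pics/w5.png')
M=R.from_euler('xyz',w['rot']).as_matrix();tc=lambda p:(M.T@(p-w['pos'])*1e3).round(1)
for st,c in blobs(im,(3,150,40),(16,255,255),60): print(st,c,'ball',tc(wplane(w,c,.238)),'grip',tc(wplane(w,c,.318)))
g=cv2.cvtColor(im,cv2.COLOR_BGR2GRAY).astype(float)
for u in range(375,500,15):
    col=g[205:250,u];d=np.where(col<95)[0]
    if len(d): v=205+d.mean();print(u,len(d),v,tc(wplane(w,(u,v),.235)))
print('tip',tc(wplane(w,(362,230),.245)))
# wire peak/hook: grip top edges
k=cv2.inRange(cv2.cvtColor(im,cv2.COLOR_BGR2HSV),(3,150,40),(16,255,255))
for v in (255,270,285,300,315): d=np.where(k[v,230:330])[0]; print(v,d.min()+230 if len(d) else None,d.max()+230 if len(d) else None)
E
```

```text
[554 150   6  27  89] [557.4 166. ] ball [ 52.1 227.6  52.1] grip [ 59.7 133.7 -27.9]
[450 188  48  35 894] [469.7 203.6] ball [ 19.7 136.4  52. ] grip [ 40.6  80.2 -28. ]
[503 216  25  27 531] [515.2 228.8] ball [ -0.2 187.2  52. ] grip [ 29. 110. -28.]
[ 259  246   34   78 2506] [275.3 284.8] ball [-37.8   0.1  52. ] grip [  6.9   0.2 -28. ]
375 11 228.0 [ 1.7 66.  55. ]
390 11 228.0 [ 1.5 76.8 55. ]
405 11 228.0 [ 1.4 87.9 55. ]
420 10 227.5 [ 1.6 99.4 55. ]
435 10 227.5 [  1.4 111.5  55. ]
450 11 227.0 [  1.6 124.1  55. ]
465 22 217.77272727272728 [  8.3 136.2  55. ]
480 21 218.33333333333334 [  7.8 150.4  55. ]
495 35 224.28571428571428 [  2.9 166.6  55. ]
tip [ 3.9 54.2 45. ]
255 260 290
270 259 292
285 259 292
300 259 291
315 260 291
```

move_arm([
  [[0.08, 0.3, 0, 0, 0, 0, -1], [0, 0.6, 0, 0, 0, 0, -1], [0, 0.7, 0, 0, 0, 0, -1], [0, 0.7, 0, 0, 0, 0, -1], [0, 0.7, 0, 0, 0, 0, -1], [0, 0.7, 0, 0, 0, 0, -1], [0, 0.7, 0, 0, 0, 0, -1], [0, 0.6, 0, 0, 0, 0, -1], [0, 0.35, 0, 0, 0, 0, -1], [0, 0, 0, 0, 0, 0, -1]],
])

```text
clock: 23.55
position: [0.5269, -0.3018, 0.2898]
tool_rot: [3.141, -0.0, 1.788]
force: [0.3, -0.6, -3.0]
grip_width: 0.013
finger_force: 49.0
```

move_arm([
  [[0, 0, 0.2, 0, 0, 0, -1], [0, 0, 0.3, 0, 0, 0, -1], [0, 0, 0.3, 0, 0, 0, -1], [0, 0, 0.3, 0, 0, 0, -1], [0, 0, 0.25, 0, 0, 0, -1], [0, 0, 0.15, 0, 0, 0, -1], [0, 0, 0, 0, 0, 0, -1], [0, 0, 0, 0, 0, 0, -1], [0, 0, 0, 0, 0, 0, -1], [0, 0, 0, 0, 0, 0, -1]],
])

```text
clock: 24.55
position: [0.5262, -0.3024, 0.2603]
tool_rot: [3.141, 0.0, 1.787]
force: [-0.3, 0.6, -2.4]
grip_width: 0.0134
finger_force: 48.9
```

move_arm([
  [[0, 0, 0.1, 0, 0, 0, -1], [0, 0, 0.1, 0, 0, 0, -1], [0, 0, 0.05, 0, 0, 0, -1], [0, 0, 0.05, 0, 0, 0, -1], [0, 0, 0.03, 0, 0, 0, -1], [0, 0, 0, 0, 0, 0, -1], [0, 0, 0, 0, 0, 0, -1], [0, 0, 0, 0, 0, 0, -1], [0, 0, 0, 0, 0, 0, -1], [0, 0, 0, 0, 0, 0, -1]],
])

```text
clock: 25.55
position: [0.5261, -0.3023, 0.2535]
tool_rot: [3.142, -0.0, 1.787]
force: [0.7, 0.1, -2.3]
grip_width: 0.0128
finger_force: 49.0
```

move_arm([
  [[0, 0, 0.05, 0, 0, 0, -1], [0, 0, 0.05, 0, 0, 0, -1], [0, 0, 0, 0, 0, 0, -1], [0, 0, 0, 0, 0, 0, -1], [0, 0, 0, 0, 0, 0, -1], [0, 0, 0, 0, 0, 0, -1], [0, 0, 0, 0, 0, 0, -1], [0, 0, 0, 0, 0, 0, -1], [0, 0, 0, 0, 0, 0, -1], [0, 0, 0, 0, 0, 0, -1]],
])

```text
clock: 26.55
position: [0.5264, -0.3025, 0.2526]
tool_rot: [3.141, 0.001, 1.787]
force: [-4.1, 0.1, 13.2]
grip_width: 0.013
finger_force: 51.4
```

move_arm([
  [[0, 0, -0.02, 0, 0, 0, -1], [0, 0, 0, 0, 0, 0, -1], [0, 0, 0, 0, 0, 0, -1], [0, 0, 0, 0, 0, 0, -0.2], [0, 0, 0, 0, 0, 0, -0.2], [0, 0, 0, 0, 0, 0, -0.2], [0, 0, 0, 0, 0, 0, -0.2], [0, 0, 0, 0, 0, 0, -0.2], [0, 0, 0, 0, 0, 0, -0.2], [0, 0, 0, 0, 0, 0, -0.2]],
])

```text
clock: 27.55
position: [0.5261, -0.3023, 0.2519]
tool_rot: [-3.142, -0.0, 1.787]
force: [0.2, 0.6, -0.2]
grip_width: 0.0344
finger_force: 0.0
```

```bash
python3 - <<'E'
from workcell import *
from h import *
s=observe();print(s['position'],s['force'],s['grip_width'])
f=grab_frame('wrist');im=np.ascontiguousarray(f['color'][:,:,::-1]);cv2.imwrite('pics/w6.png',im)
E
```

```text
[ 0.5261 -0.3023  0.2519] [ 0.2257  0.6346 -0.166 ] 0.03444654371169695
```

View pics/w6.png

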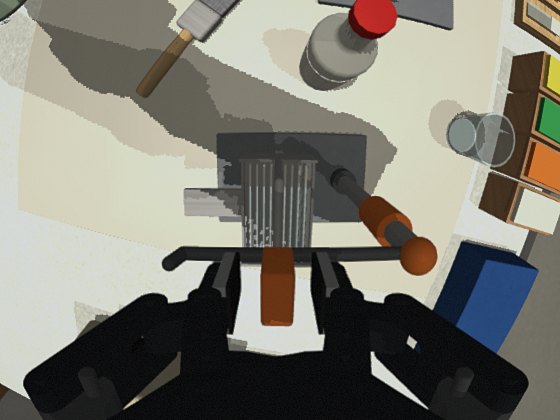

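The rack hangs on the arm, with the grip block at (277,285) standing free between the open fingers. Next I'll rise straight up.

move_arm([
  [[0, 0, -0.3, 0, 0, 0, -0.2], [0, 0, -0.5, 0, 0, 0, -0.2], [0, 0, -0.7, 0, 0, 0, -0.2], [0, 0, -1, 0, 0, 0, -0.2], [0, 0, -1, 0, 0, 0, -0.2], [0, 0, -1, 0, 0, 0, -0.2], [0, 0, -1, 0, 0, 0, -0.2], [0, 0, -0.5, 0, 0, 0, -0.2], [0, 0, 0, 0, 0, 0, -0.2], [0, 0, 0, 0, 0, 0, -0.2]],
])

```text
clock: 28.6
position: [0.5259, -0.3023, 0.3715]
tool_rot: [-3.141, -0.0, 1.787]
force: [-0.9, -0.1, -0.1]
grip_width: 0.0337
finger_force: 0.0
```

move_arm([
  [[0, 0, 0, 0, 0, 0, -0.2], [0, 0, 0, 0, 0, 0, -0.2], [0, 0, 0, 0, 0, 0, -0.2], [0, 0, 0, 0, 0, 0, -0.2], [0, 0, 0, 0, 0, 0, -0.2], [0, 0, 0, 0, 0, 0, -0.2], [0, 0, 0, 0, 0, 0, -0.2], [0, 0, 0, 0, 0, 0, -0.2], [0, 0, 0, 0, 0, 0, -0.2], [0, 0, 0, 0, 0, 0, -0.2]],
])

```text
clock: 29.6
position: [0.5261, -0.3023, 0.3719]
tool_rot: [-3.142, -0.0, 1.787]
force: [-1.0, 0.0, -0.2]
grip_width: 0.0342
finger_force: 0.0
```

```bash
python3 - <<'E'
from workcell import *
from h import *
B=lambda f:np.ascontiguousarray(f['color'][:,:,::-1])
s=observe();print(s['clock'],s['position'],s['force'])
S=grab_frame('scene');f=grab_frame('wrist');f2=grab_frame('wrist');T=grab_frame('top')
print('wrist diff',np.abs(B(f).astype(int)-B(f2)).mean())
print([c for st,c in blobs(B(T),(22,150,80),(34,255,255)) if 200<c[1]<300])
c=B(S)[150:270,90:250]
g=lambda k:(255*(k/255.)**.6).astype(np.uint8)
cv2.imwrite('pics/c7.png',g(np.hstack([cv2.resize(c,(400,300)),cv2.resize(B(f2),(400,300))])))
E
```

```text
29.6 [ 0.5261 -0.3023  0.3719] [-0.9732  0.0003 -0.2234]
wrist diff 1.6222760770975058
[array([201.4, 269.5])]
```

View pics/c7.png

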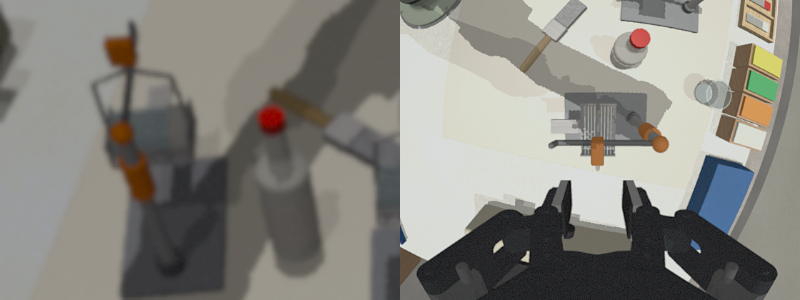

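The rack hangs upright on the arm. In the composite, the scene half shows its wire at about (135,72) and the wrist half shows its grip at (597,150). The knob hasn't moved and the robot is clear, so I'm handing in.

```bash
python3 -c "
from workcell import *
print(job_done())"
```

```text
the job is handed in; nothing more can be done
None
```

The job is handed in: the clamp is wide open, the orange rack hangs still on the orange stand's hook, the robot is clear, and it took about 30 s. The hand-in gave no verdict, so this rests on the last pictures.

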